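# Make up the two shutter-repair kits: till box and gluing tray

### The job

Make up the two kits for the shutter repair. The making-good kit goes in the wooden box with runners: lay the sanding block flat in the well, seat the till on the runners above it, and have the nail punch lying in one of the till's compartments. The gluing kit goes in the tray: the roll of masking tape flat in the open bay and the glue bottle, kept upright all the way, standing in the round hole of its rest; leave the tape measure where it is.

Things in the scene. Friction and masses are not known exactly. Their poses are not given: they have to be found in the camera images.
- toolbox: Fixed open pale-wood box, 216 (x) x 192 (y) mm, rim 60 high. Origin: centre of its underside, z up. Inside 196 (x) x 172 (y) mm; well floor 8 mm above the origin. Along both long (x) walls, inside, is a runner strip 16 mm wide, top 41 mm above the origin; between them the well is 140 mm wide, open to the floor. The seated till has its x along the box's x (either way round).
- till: Loose shallow wooden tray (lift-out till of the box), 180 (x) x 160 (y) mm, walls 24 high and 7 thick, floor 5, 0.25 kg. Origin: centre of its underside. A 12 mm thick partition along x at y = 0 makes two compartments, each 166 (x) x 67 (y) mm (y = 6 to 73 either side). The partition's middle 100 mm rises to 46 mm as a grip. In the box it has 8 mm play each way in x, 6 mm in y.
- glue_tray: Fixed open browner-wood tray, 216 (x) x 154 (y) mm. Origin: centre of its underside; floor 7 mm above it. Open tape bay at the -x end: 106 (x) x 138 (y) mm, centre x = -47, y = 0, walls 28 high. Bottle rest at the +x end: board with top at 46 mm and a round hole 76 mm across, centre x = 57, y = 0; the bottle stands through it on the floor. Partition 46 high.
- sanding_block: Loose brown cork sanding block with paper, a plain block 110 x 64 x 28 mm, 0.09 kg, lying flat. Origin: centre of its underside, 1 mm below the block itself. Its 110 mm length lies 15 degrees clockwise (seen from above) of its own x axis, that is along (0.966, -0.259) in its own x, y; its 64 mm width lies along (0.259, 0.966).
- nail_punch: Loose steel nail punch, a straight rod about 131 mm long and 10 to 11 mm thick with a square head, 0.05 kg, lying flat. Origin: mid-length, at its underside. Its length lies along (0.588, 0.809) in its own x, y (54 degrees anticlockwise of its x axis).
- tape_roll: Loose roll of cream masking tape lying flat, 90 mm outside, hole 74 mm, 22 mm high: a ring with a wall 8 mm thick (its middle 41 mm from the axis), 0.09 kg. Origin: centre of its underside. It is the one in the near row before the robot; another, at the far right among the tools, stays.
- glue_bottle: Loose white wood-glue bottle standing upright, 60 mm across and 138 mm high to the shoulder, then a collar about 28 mm across from 138 to 159 mm and a thin nozzle up to 183 mm; 0.32 kg. Origin: centre of its underside, z up. It is the one in the near row before the robot; another, at the far right among the tools, stays.
- tape_measure: Bystander: loose yellow tape measure, 59 x 84 mm and 69 mm high, in the near row with the stock. Origin: centre of its underside. Leave it.
There are look-alikes about, which are no part of the job. What is shaped like the sanding_block but orange is not meant.

How it is judged:
By the outcome, as a careful person would: the job done as asked, in the order asked, and still so for the second after the job is handed in, with the robot touching nothing.
It also fails if it takes over 125 s, if anything falls off the work surface, if the arm or the gripper's body presses on something with over 40 N, if the wrist force passes 120 N, or if a joint passes its speed limit or range.

### The arm

A 6-joint arm with a two-finger parallel gripper is mounted at the origin on a cart in front of the work surface, level with it; the furniture and walls round the work are solid. World frame = base frame: x ahead of the robot, y to its left, z up, the work surface at z = 0. Lengths are in m, angles in rad, forces in N, time in s.
With the tool pointing down it reaches from about 0.375 to 0.9 m from the base axis. Payload 3.1 kg.
Tool frame: the origin (TCP) lies on the centre line of the jaws, within the pads' length; the fingertips stand 22 mm ahead of it and the grasp point (between the pads) lies 3 mm ahead of it; z points along the fingers, x is the direction in which the jaws open and shut, and the axes are right-handed (so a half turn about z gives the same grasp; the last joint's range is limited). The gripper opens to 87 mm and grips with 3 to 60 N. Pads are 19 mm wide; open, the fingers measure 117 mm over their backs; the gripper's body (75 mm by 190 mm) begins 51 mm behind the grasp point.
Start: joints at [0.923, 0.527, 1.433, -0, 1.181, -0.178], TCP at [0.282, 0.558, 0.245] pointing down, gripper open.
Joint ranges: [-3.08, 3.08], [-0.75, 2.2], [0.22, 2.44], [-1.43, 4.57], [0, 2.65], [-2.85, 2.85]. Speed limits (rad/s): [2.79, 2.79, 3.14, 3.14, 3.14, 3.14].

### API

Orientations are given as a unit quaternion [x, y, z, w].
In Python, from rig import robot, camera, order gives the robot as it stands.
- The arm moves only by the shell command python3 -m pendant 'ROWS' [OPENING] [FORCE]. ROWS is JSON, a list of rows, each a list of 2 entries, a list of its own where there are three numbers: the shift along the tool's x, y, z in mm, then the turn about the tool's z in degrees. A call has 1 to 8 rows; each row shifts and turns the commanded pose from where the row before left it, along the tool's axes as they then stand; what a row does not reach is not made up. A row lasts 1/8 s, in which the tool goes at most 62.5 mm and 10.7 degrees, less where a joint would pass 70% of its speed; a pose out of reach is approached as far as the arm can. A call with a gripper value outside its range is refused whole. OPENING is the finger opening in mm, from 0 to 87, set as the call begins (- or left out, the last holds). The fingers move at their own pace and stop on an object; FORCE is the grip in N (left out, the last holds). Time passes only in rows, so rows that do not move let the fingers close. It gives the time, the measured TCP pose, the force and the opening at its end, in the units of the state.
- robot.get_obs(): the state, without advancing time (a new reading comes with each control period).
- camera(name): name is "scene" or "side" or "wrist"; returns a dict with "pixels" (480x640x3 uint8, blue, green, red), "mtx" (3x3 intrinsics, pixels), "k1" (the pictures are not rectified: a ray, as slopes to the right and down, at radius r is drawn at 1 + k1 r^2 times it, then the intrinsics apply), "R" (3x3) and "t" (3): a world point X has camera coordinates R X + t. Camera axes: x right, y down, z forward; pixel columns grow to the right and rows downward; lengths in m; the calibration is good to about 2 mm. A picture is of the moment at which its call begins. There is no depth.
- order.hand_in(): hands the job in, once; it reports no verdict.
The state is a dict: "time": time; "q": joint angles; "joint_velocities": joint speeds; "joint_torque": joint torques, N m; "position": TCP position; "tool_rot": TCP orientation; "ft_force": force on the tool from outside, world axes, zero at the start; "moment": the same for the moment, N m; "grip_width": finger opening in m.
Only numpy, scipy, OpenCV 4.12 (cv2) and the standard library are available. Lean on these libraries where they do the work, as an engineer would, in place of code of your own. Each camera call takes 0.05 s, during which the arm holds its last target. There are 200 camera calls.

## Working session

There is one attempt and no reset: what is moved stays moved. The work goes in short steps, Python scripts to look and compute and a shell command to move; the robot and the scene stay as the last step left them, time stands still between calls to the robot, and variables do not carry over. Pictures are saved under pics/ and viewed, about 12 in all and at most 16, crops included, and the job is handed in when it is done.

```bash
ls; mkdir -p pics; python3 - <<'E'
from rig import robot,camera
import cv2
for n in("scene","side"):
    c=camera(n); cv2.imwrite(f"pics/{n}0.png",c["pixels"]); print(n,c["mtx"],c["k1"],c["R"],c["t"])
o=robot.get_obs();print(o["position"],o["tool_rot"],o["time"])
E
```

```text
pics
scene [[471.24063266   0.         322.93597725]
 [  0.         471.24063266 227.92469506]
 [  0.           0.           1.        ]] -0.005217703858330243 [[ 0.85976125 -0.51011789 -0.02429667]
 [-0.26157472 -0.39900327 -0.87884871]
 [ 0.438622    0.76195546 -0.47648149]] [-0.47812165  0.12853731  1.16950094]
side [[460.30790655   0.         312.56079049]
 [  0.         460.30790655 237.94093978]
 [  0.           0.           1.        ]] -0.035667496434936566 [[ 0.99983586 -0.00554806  0.01724747]
 [ 0.01208738 -0.50487195 -0.86310962]
 [ 0.01349634  0.86317642 -0.50472201]] [-0.48430661  0.00307628  1.26281522]
[0.28197661 0.55708217 0.24364827] [ 8.52007661e-01  5.23528371e-01 -9.29328759e-04  3.55821318e-04] 0.1
```

View pics/scene0.png

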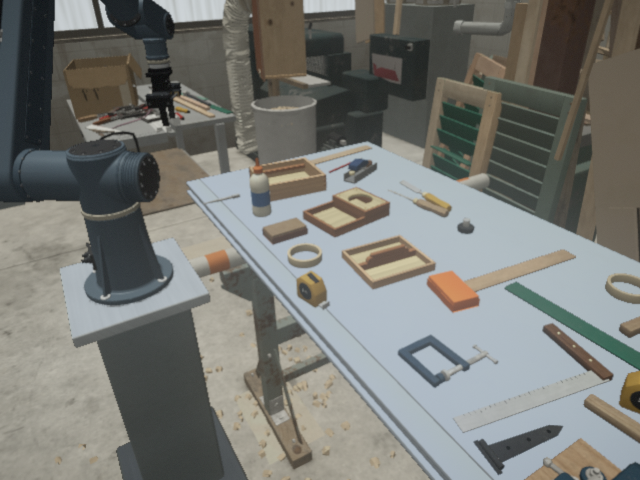

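View pics/side0.png

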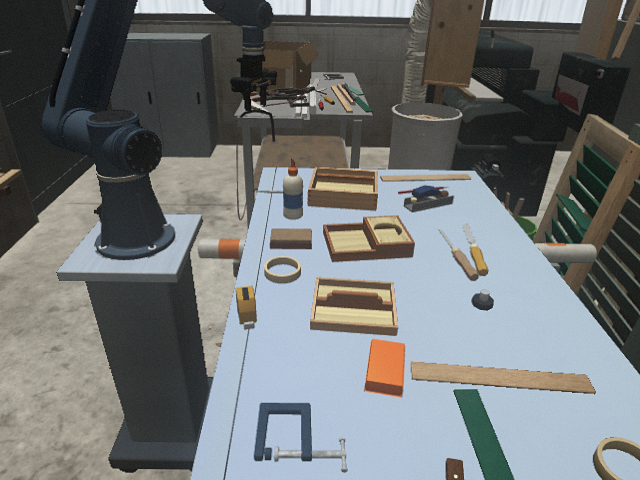

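Candidates by side pixel. Sanding block: brown (291,239), not the orange one (386,366). Tape: near roll (283,269), not the far-right one (618,460). Bottle: near (293,190). Punch: thin grey rod at (270,191), not the red pencil at (425,189) or the chisels (470,250). Now the close crop.

```bash
cat > h.py <<'E'
import numpy as np,cv2
from rig import robot,camera
from scipy.spatial.transform import Rotation as Rn
def cam(n,save=None,crop=None,s=1):
    c=camera(n)
    if save:
        im=c["pixels"]
        if crop: x0,y0,x1,y1=crop; im=im[y0:y1,x0:x1]
        cv2.imwrite(f"pics/{save}.png",cv2.resize(im,None,fx=s,fy=s,interpolation=cv2.INTER_CUBIC))
    return c
def pix2w(c,uv,z):
    uv=np.array(uv,float).reshape(-1,1,2)
    p=cv2.undistortPoints(uv,c["mtx"],np.array([c["k1"],0,0,0.]))[:,0]
    d=np.c_[p,np.ones(len(p))]@c["R"]; o=-c["R"].T@c["t"]
    z=np.broadcast_to(z,len(d))
    return o+d*((z-o[2])/d[:,2])[:,None]
def w2pix(c,X):
    return cv2.projectPoints(np.array(X,float).reshape(-1,1,3),cv2.Rodrigues(c["R"])[0],c["t"],c["mtx"],np.array([c["k1"],0,0,0.]))[0][:,0]
def togo(target,yaw=None):
    """shift mm in tool axes (tool pointing down) from measured pose to target; yaw = world angle of tool x (deg, mod 180)"""
    o=robot.get_obs(); R=Rn.from_quat(o["tool_rot"]).as_matrix()
    cur=np.degrees(np.arctan2(R[1,0],R[0,0]))
    print("t",round(o["time"],2),"pos",(np.array(o["position"])*1000).round(1),"yaw",cur.round(1),"w",o["grip_width"],"F",np.round(o["ft_force"],1),"q6",round(o["q"][5],2))
    print("shift",(R.T@(np.array(target)-o["position"])*1000).round(1), "turn" , None if yaw is None else -(((yaw-cur)+90)%180-90))
E
python3 - <<'E'
from h import *
c=cam("side","side1",(230,160,420,340),3.3)
c2=cam("wrist","wrist1")
print(pix2w(c,[[258,190],[285,192]],0), c2["R"],c2["t"],c2["mtx"],c2["k1"])
togo([0.5,0.5,.2],0)
E
```

```text
[[0.30165755 0.33451061 0.        ]
 [0.39358161 0.32115149 0.        ]] [[ 0.45115563  0.89244378 -0.00164094]
 [ 0.85058471 -0.4294367   0.30346296]
 [ 0.27011895 -0.13830478 -0.95284182]] [-0.62356099 -0.03770821  0.39097482] [[363.28552728   0.         319.5194501 ]
 [  0.         363.28552728 238.25972044]
 [  0.           0.           1.        ]] -0.07028470825925759
t 0.2 pos [282.1 557.3 243.9] yaw 63.1 w 0.08718958836628506 F [ 0.5  0.  -0.1] q6 -0.18
shift [ 47.4 220.3  43.8] turn 63.14168789136897
```

View pics/side1.png

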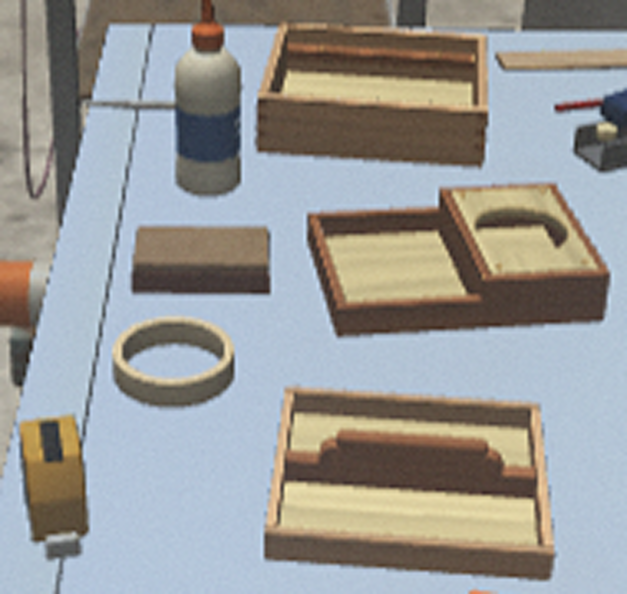

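View pics/wrist1.png

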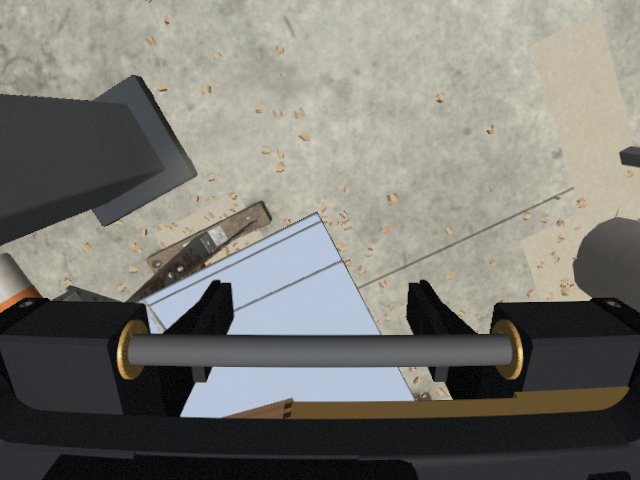

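Side crop (x3.3 from (230,160)): bottle base (208,193), sanding block top (136–269, 226–265), tape (174,360), measure (53,480), toolbox rim (258–487, 25–108), tray, till (267–551, 390–570). The grey rod (83,103)→(175,106) goes behind the bottle. It should be the punch, to be checked in the scene crop.

```bash
python3 - <<'E'
from h import *
c=cam("scene","scene1",(190,150,450,300),3)
E
```

```text
(no output)
```

View pics/scene1.png

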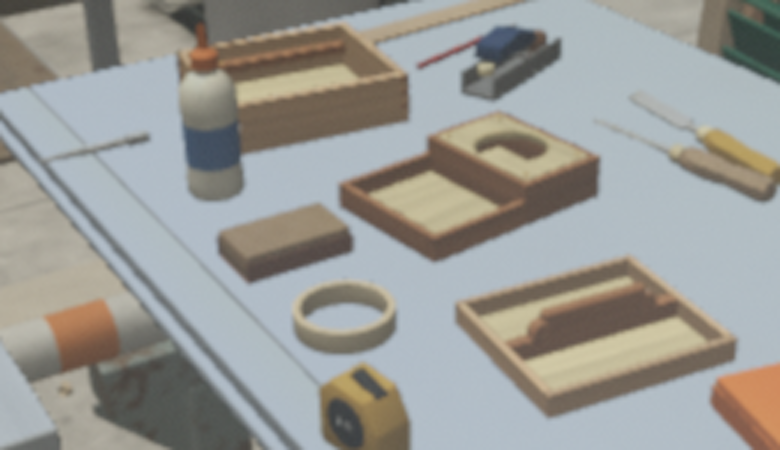

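Scene crop (x3 from (190,150)): the punch is a rod from tip (45,160) to square head (148,137). Block, tape, till, tray and box are all clear. I'll fit poses from both views.

```bash
cat > fit.py <<'E'
from h import *
from scipy.optimize import least_squares
S=lambda p:np.array(p,float)/3.3+[230,160]
C=lambda p:np.array(p,float)/3+[190,150]
cs=camera("side"); cc=camera("scene")
def fit(name,model,ps,pc,x0):
    # model: list of local xyz; ps/pc: dict idx->pixel
    def res(p):
        c,s=np.cos(p[2]),np.sin(p[2]); m=np.array(model,float)
        W=np.c_[p[0]+c*m[:,0]-s*m[:,1],p[1]+s*m[:,0]+c*m[:,1],m[:,2]]
        r=[]
        for cam_,d,T in((cs,ps,S),(cc,pc,C)):
            if d: r.append((w2pix(cam_,W[list(d)])-T(list(d.values()))).ravel())
        return np.concatenate(r)
    r=least_squares(res,x0,loss="soft_l1")
    print(name,r.x[:2].round(4),np.degrees(r.x[2]).round(1),"rms px",np.sqrt((r.fun**2).mean()).round(2))
def rect(a,b,z): return [(-a/2,-b/2,z),(a/2,-b/2,z),(a/2,b/2,z),(-a/2,b/2,z)]
fit("block",rect(.110,.064,.029),{0:(136,263),1:(269,265),2:(268,228),3:(139,226)},{0:(247,262),1:(352,236),2:(319,206),3:(218,237)},[.45,.25,0])
fit("till",rect(.18,.16,.024),{0:(267,541),1:(551,555),2:(541,404),3:(286,390)},{0:(551,396),1:(735,343),2:(630,260),3:(457,308)},[.6,0,0])
fit("box",rect(.216,.192,.06),{0:(258,97),1:(487,108),2:(487,33),3:(281,25)},{1:(408,72),2:(343,27)},[.6,.4,0])
fit("tray",[(-.108,-.077,.028),(-.108,.077,.028),(.108,-.077,.046),(.108,.077,.046)],{0:(338,306),1:(309,213),2:(608,275),3:(557,184)},{0:(436,240),1:(341,187),2:(599,158),3:(500,114)},[.6,.2,0])
fit("punch",[(-.0655,0,.005),(.0655,0,.005)],{0:(83,103)},{0:(45,160),1:(148,137)},[.37,.33,0])
# side-tangent fits for round things
t=pix2w(cs,S([(113,354),(235,354)]),.015);print("tape side",t.mean(0))
t=pix2w(cc,C([(293,310),(396,310)]),.018);print("tape scene",t.mean(0))
for z in(.02,.07):
  print("bottle side mid",pix2w(cs,S([(208,193)]),0),"scene",pix2w(cc,C([(216,200)]),0))
# bottle axis at cap: neck
print("cap side",pix2w(cs,S([(208,38)]),.149),"scene",pix2w(cc,C([(204,57)]),.149))
E
python3 fit.py
```

```text
block [ 0.425  -0.0142] 0.3 rms px 0.9
till [ 0.5733 -0.2947] -5.2 rms px 1.04
box [0.5884 0.2987] -6.5 rms px 0.78
tray [ 0.6308 -0.0169] 6.9 rms px 0.64
punch [0.3587 0.3217] 7.0 rms px 1.11
tape side [ 0.41010029 -0.15231639  0.015     ]
tape scene [ 0.41123193 -0.15263539  0.018     ]
bottle side mid [[0.42644065 0.13206517 0.        ]] scene [[0.4175591  0.13558993 0.        ]]
bottle side mid [[0.42644065 0.13206517 0.        ]] scene [[0.4175591  0.13558993 0.        ]]
cap side [[0.42687907 0.13672634 0.149     ]] scene [[0.4267552  0.15394373 0.149     ]]
```

```bash
python3 - <<'E'
from h import *
togo([0.425,-0.010,0.25],90)
E
```

```text
t 0.35 pos [282.3 557.5 244.3] yaw 63.1 w 0.08694044664276263 F [ 1.1 -0.6  0.5] q6 -0.18
shift [-441.7  383.7   -5.5] turn -26.859708388770855
```

```bash
python3 -m pendant '[[[-44,38,0],0],[[-44,38,0],0],[[-44,38,0],0],[[-44,38,0],0],[[-44,38,0],0],[[-44,38,0],0],[[-44,38,0],0],[[-44,38,0],0]]' 87
python3 -m pendant '[[[-45,40,-3],0],[[-45,40,-3],0],[[0,0,0],-9],[[0,0,0],-9],[[0,0,0],-9],[[0,0,0],0]]'
python3 - <<'E'
from h import *
c=cam("wrist","wrist2")
np.savez("w2.npz",**{k:c[k] for k in("mtx","k1","R","t")})
togo([0.425,-0.014,0.025],90)
E
```

```text
time: 1.35
position: [0.395, 0.1044, 0.2449]
tool_rot: [0.852, 0.524, 0.001, 0.0]
ft_force: [0.9, 0.3, 0.8]
grip_width: 0.0872
time: 2.1
position: [0.4253, -0.0104, 0.2507]
tool_rot: [0.707, 0.707, 0.0, 0.0]
ft_force: [-0.3, 0.5, 0.1]
grip_width: 0.0869
t 2.15 pos [425.3 -10.3 250.7] yaw 90.0 w 0.08707713780832389 F [-0.2  0.2 -0.7] q6 -1.86
shift [ -3.7  -0.3 225.7] turn -0.019333522352610544
```

View pics/wrist2.png

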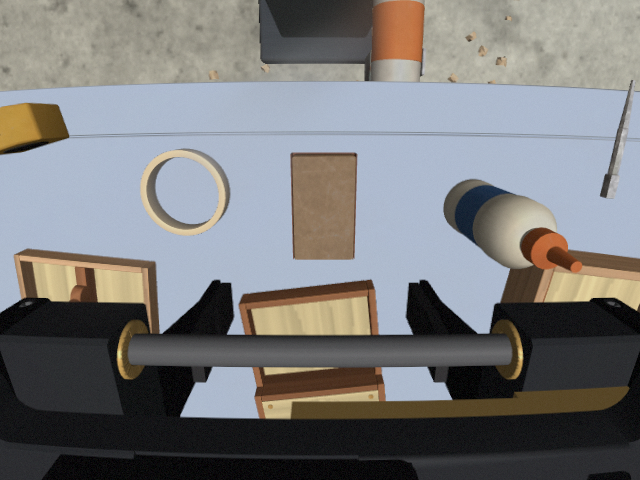

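Wrist view: block top corners (292,154),(356,153),(355,259),(294,259); tape (185,192); bottle base around (470,210); punch (631,81)–(608,197); tray bay corners (243,297),(374,283).

```bash
python3 - <<'E'
from h import *
c=dict(np.load("w2.npz"))
b=pix2w(c,[(292,154),(356,153),(355,259),(294,259)],.029);print(b.round(4),b.mean(0))
print("tape",pix2w(c,[(141,190),(229,193),(185,150),(186,235)],.022).round(4))
print("punch",pix2w(c,[(631,81),(608,197)],.006).round(4))
for x,y in((.426,.15),(.425,.157),(.425,.163)):
  th=np.radians([0,60,120,180,240,300]);print(w2pix(c,[(x+.03*np.cos(a),y+.03*np.sin(a),0) for a in th]).round(0).tolist(),w2pix(c,[(x,y,.183)]).round(0))
E
```

```text
[[ 0.3708 -0.0381  0.029 ]
 [ 0.3697  0.0242  0.029 ]
 [ 0.48    0.0265  0.029 ]
 [ 0.4801 -0.0383  0.029 ]] [ 0.4251641  -0.00641759  0.029     ]
tape [[ 0.4068 -0.1967  0.022 ]
 [ 0.4105 -0.1043  0.022 ]
 [ 0.3667 -0.1458  0.022 ]
 [ 0.4557 -0.1541  0.022 ]]
punch [[0.2916 0.3137 0.006 ]
 [0.4152 0.3131 0.006 ]]
[[462.0, 230.0], [486.0, 217.0], [490.0, 191.0], [468.0, 177.0], [444.0, 190.0], [441.0, 217.0]] [[573. 266.]]
[[468.0, 229.0], [492.0, 216.0], [496.0, 190.0], [475.0, 176.0], [450.0, 189.0], [447.0, 216.0]] [[583. 264.]]
[[473.0, 229.0], [498.0, 216.0], [501.0, 190.0], [480.0, 176.0], [455.0, 189.0], [452.0, 216.0]] [[592. 264.]]
```

```bash
python3 -m pendant '[[[3,0,60],0],[[0,0,60],0],[[0,0,60],0],[[0,0,30],0],[[0,0,15],0],[[0,0,0],0]]'
python3 -m pendant '[[[0,0,0],0],[[0,0,0],0],[[0,0,0],0],[[0,0,0],0],[[0,0,-50],0],[[0,0,-50],0]]' 0 25
python3 - <<'E'
from h import *
togo([0.5884,0.2987,0.12],83.5)
E
```

```text
time: 2.9
position: [0.425, -0.0071, 0.0246]
tool_rot: [0.707, 0.707, -0.001, -0.001]
ft_force: [0.3, 0.3, 0.4]
grip_width: 0.0866
time: 3.65
position: [0.4244, -0.0071, 0.1259]
tool_rot: [0.706, 0.708, -0.001, -0.001]
ft_force: [0.8, -0.6, -0.7]
grip_width: 0.064
t 3.65 pos [424.4  -7.1 125.9] yaw 90.1 w 0.0639845647354214 F [ 0.8 -0.6 -0.7] q6 -1.85
shift [305.4 164.6   5.6] turn 6.6244378806272834
```

```bash
python3 -m pendant '[[[0,55,-20],0],[[0,55,-20],0],[[20,52,-20],0],[[57,0,-15],0],[[57,0,0],0],[[57,0,0],0],[[57,0,0],0],[[57,0,0],7]]'
python3 -m pendant '[[[0,0,0],0],[[0,0,0],0]]'
python3 - <<'E'
from h import *
c=cam("wrist","wrist3")
np.savez("w3.npz",**{k:c[k] for k in("mtx","k1","R","t")})
togo([0.5884,0.2987,0.12],83.5)
E
```

```text
time: 4.65
position: [0.5857, 0.2997, 0.2001]
tool_rot: [0.749, 0.662, -0.001, -0.0]
ft_force: [1.4, -0.4, -0.6]
grip_width: 0.0638
time: 4.9
position: [0.5856, 0.2979, 0.1999]
tool_rot: [0.748, 0.664, -0.001, -0.0]
ft_force: [-0.7, -0.5, -0.3]
grip_width: 0.0639
t 4.95 pos [585.9 297.1 200.1] yaw 83.1 w 0.0639476902936573 F [-0.2 -0.6 -0.6] q6 -1.15
shift [ 1.9  2.3 80.1] turn -0.3604384402838008
```

View pics/wrist3.png

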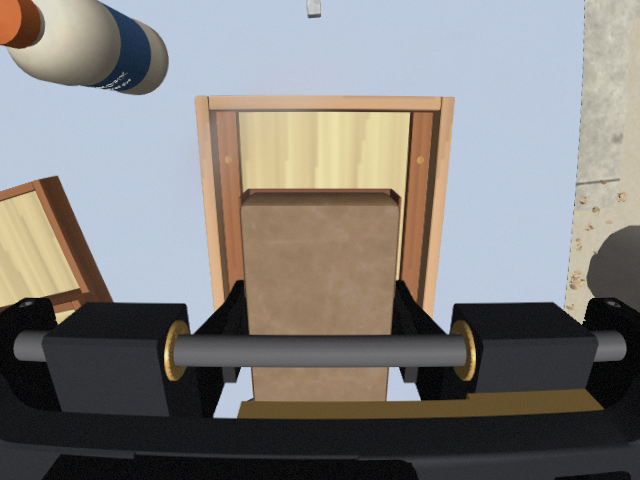

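Wrist view: the box's near rim outer corners are at (196,97) and (454,97), and the block is held squarely.

```bash
python3 - <<'E'
from h import *
c=dict(np.load("w3.npz"))
b=pix2w(c,[(196,97),(454,97),(211,290),(437,295)],.06);print(b.round(4))
d=b[1]-b[0];print(np.linalg.norm(d),np.degrees(np.arctan2(d[1],d[0])))
u=d/np.linalg.norm(d); n=np.array([u[1],-u[0],0]); ctr=(b[0]+b[1])/2+.108*n;print("center",ctr)
togo([ctr[0],ctr[1],.036],83.5)
E
```

```text
[[0.4728 0.2193 0.06  ]
 [0.4948 0.4066 0.06  ]
 [0.626  0.1991 0.06  ]
 [0.6533 0.3902 0.06  ]]
0.18857431433566316 83.3103199871213
center [0.59105834 0.30041282 0.06      ]
t 4.95 pos [585.9 297.1 200.1] yaw 83.1 w 0.0639476902936573 F [-0.2 -0.6 -0.6] q6 -1.15
shift [  4.1   4.9 164.1] turn -0.3604384402838008
```

```bash
python3 -m pendant '[[[4,5,50],0],[[0,0,50],0],[[0,0,40],0],[[0,0,20],0],[[0,0,6],0],[[0,0,0],0]]'
python3 -m pendant '[[[0,0,0],0],[[0,0,0],0],[[0,0,-20],0],[[0,0,-50],0],[[0,0,-60],0],[[0,0,-60],0]]' 85
python3 - <<'E'
from h import *
c=cam("wrist","wrist4")
togo([0.573,-0.290,0.24],84.8)
E
```

```text
time: 5.7
position: [0.593, 0.3012, 0.0359]
tool_rot: [0.748, 0.663, 0.001, 0.0]
ft_force: [0.8, -0.1, -1.5]
grip_width: 0.0638
time: 6.45
position: [0.5918, 0.3016, 0.228]
tool_rot: [0.748, 0.664, 0.001, 0.0]
ft_force: [0.7, 0.2, -0.2]
grip_width: 0.0851
t 6.5 pos [596.3 303.3 238. ] yaw 83.2 w 0.08505644447929164 F [ 2.  -0.1  6.2] q6 -1.15
shift [-591.8   47.4   -5.7] turn -1.6222136626994654
```

View pics/wrist4.png

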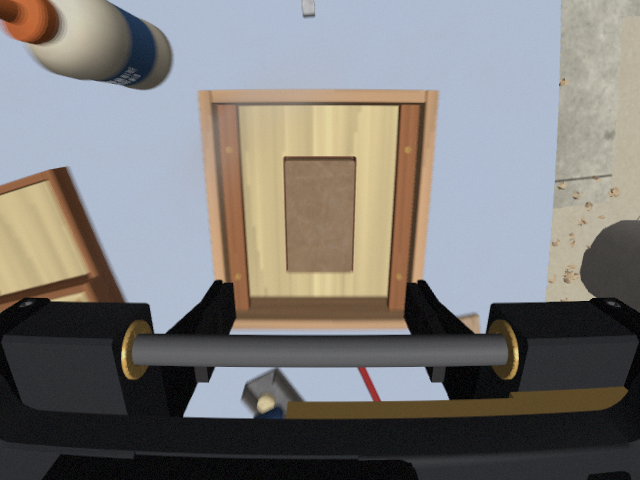

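The block is flat in the well, around (320,214) in the picture. Next, the till.

```bash
python3 -m pendant '[[[-59,5,0],0],[[-59,5,0],0],[[-59,5,0],0],[[-59,5,0],0],[[-59,5,0],0],[[-59,5,0],0],[[-59,5,0],0],[[-59,5,0],0]]' 50
python3 -m pendant '[[[-59,4,0],0],[[-59,4,0],-2],[[0,0,0],0],[[0,0,0],0]]'
python3 - <<'E'
from h import *
c=cam("wrist","wrist5")
np.savez("w5.npz",**{k:c[k] for k in("mtx","k1","R","t")})
togo([0.573,-0.290,0.042],84.8)
E
```

```text
time: 7.5
position: [0.5753, -0.1738, 0.2261]
tool_rot: [0.748, 0.664, 0.001, 0.001]
ft_force: [0.3, 0.5, -0.2]
grip_width: 0.0498
time: 8.0
position: [0.5688, -0.2897, 0.2252]
tool_rot: [0.737, 0.676, 0.0, -0.0]
ft_force: [-0.3, 0.8, -0.7]
grip_width: 0.0498
t 8.05 pos [ 569.  -288.8  225.1] yaw 85.2 w 0.05000072361314024 F [ 0.2  0.8 -0.3] q6 -2.13
shift [ -0.9   4.1 183.1] turn 0.3678989575174114
```

View pics/wrist5.png

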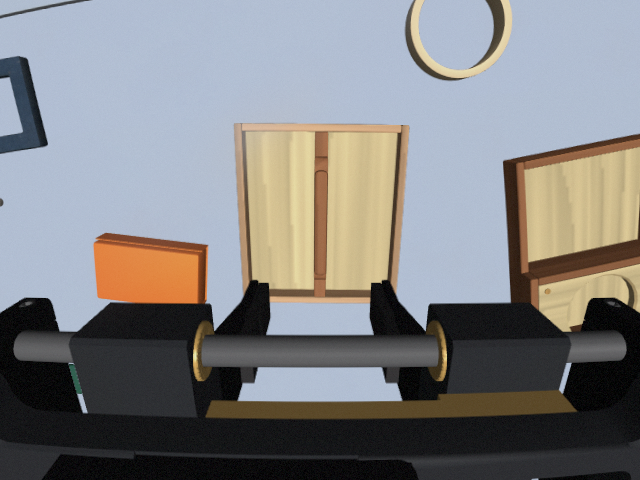

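Wrist view: till corners (235,124),(409,126), and the partition grip from (321,170) to (319,280).

```bash
python3 - <<'E'
from h import *
c=dict(np.load("w5.npz"))
b=pix2w(c,[(235,124),(409,126)],.024);d=b[1]-b[0]
u=d/np.linalg.norm(d); n=np.array([u[1],-u[0],0]);print(np.linalg.norm(d),np.degrees(np.arctan2(d[1],d[0])),"ctr",b.mean(0)+.09*n)
g=pix2w(c,[(321,170),(319.5,280)],.046);print(g,g.mean(0))
e=g[1]-g[0];print(np.degrees(np.arctan2(e[1],e[0])))
togo([g.mean(0)[0],g.mean(0)[1],0.042],85)
E
```

```text
0.15723489034843685 84.50924014829174 ctr [ 0.57662609 -0.28974199  0.024     ]
[[ 0.52488575 -0.28539839  0.046     ]
 [ 0.62860758 -0.29554856  0.046     ]] [ 0.57674666 -0.29047347  0.046     ]
-5.589139358782932
t 8.05 pos [ 569.  -288.8  225.1] yaw 85.2 w 0.05000072361314024 F [ 0.2  0.8 -0.3] q6 -2.13
shift [ -1.1   7.9 183.1] turn 0.16789895751740858
```

```bash
python3 -m pendant '[[[-1,8,55],0.7],[[0,0,55],0],[[0,0,45],0],[[0,0,20],0],[[0,0,8],0],[[0,0,0],0]]'
python3 -m pendant '[[[0,0,0],0],[[0,0,0],0],[[0,0,0],0],[[0,0,0],0],[[0,0,-30],0],[[0,0,-50],0],[[0,0,-50],0],[[0,0,0],0]]' 0 40
python3 - <<'E'
from h import *
togo([0.591,0.300,0.17],83.4)
E
```

```text
time: 8.8
position: [0.5778, -0.2917, 0.0426]
tool_rot: [0.74, 0.672, 0.0, 0.001]
ft_force: [-0.8, -1.4, 0.2]
grip_width: 0.0502
time: 9.8
position: [0.5793, -0.2933, 0.1759]
tool_rot: [0.741, 0.672, 0.001, 0.005]
ft_force: [1.2, -0.6, -3.0]
grip_width: 0.0117
t 9.8 pos [ 579.3 -293.3  175.9] yaw 84.4 w 0.011743204951529262 F [ 1.2 -0.6 -3. ] q6 -2.11
shift [591.7 -45.8   2.5] turn 1.0447404105084672
```

```bash
python3 -m pendant '[[[40,-3,0],0],[[55,-4,0],0],[[59,-5,0],0],[[59,-5,0],0],[[59,-5,0],0],[[59,-5,0],0],[[59,-5,0],0],[[59,-5,0],0]]'
python3 -m pendant '[[[59,-5,0],0],[[50,-3,0],1],[[33,-2,0],0],[[0,0,0],0],[[0,0,0],0]]'
python3 - <<'E'
from h import *
c=cam("wrist","wrist6")
np.savez("w6.npz",**{k:c[k] for k in("mtx","k1","R","t")})
togo([0.591,0.300,0.083],83.4)
E
```

```text
time: 10.8
position: [0.5819, 0.1605, 0.1692]
tool_rot: [0.741, 0.672, -0.002, -0.001]
ft_force: [0.8, -0.7, -3.8]
grip_width: 0.0112
time: 11.42
position: [0.5866, 0.3003, 0.1694]
tool_rot: [0.746, 0.666, -0.002, -0.001]
ft_force: [0.8, -0.5, -2.9]
grip_width: 0.0114
t 11.47 pos [587.  299.9 169.9] yaw 83.4 w 0.011441213081371493 F [-0.8 -0.4 -2.3] q6 -1.15
shift [ 0.7  4.2 86.9] turn 0.0031503946309499042
```

View pics/wrist6.png

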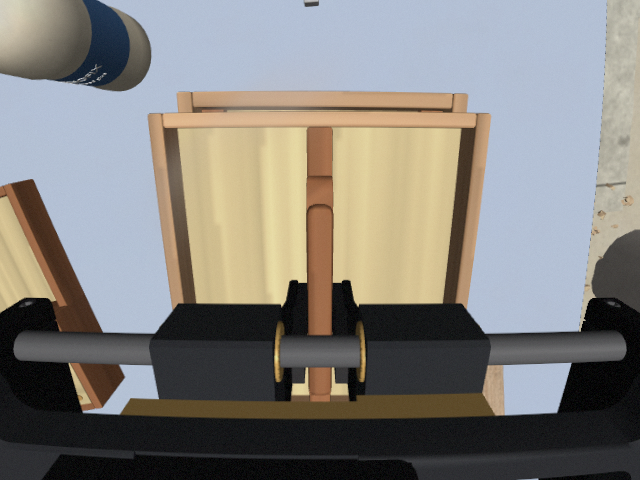

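Held till near-wall corners (149,114),(491,114); box near-rim corners (178,93),(467,95).

```bash
python3 - <<'E'
from h import *
c=dict(np.load("w6.npz"))
for px,z,L in(([(149,114),(491,114)],.1515,.09),([(178,93),(467,95)],.06,.108)):
    b=pix2w(c,px,z);d=b[1]-b[0];u=d/np.linalg.norm(d); n=np.array([u[1],-u[0],0])
    print(np.linalg.norm(d).round(4),np.degrees(np.arctan2(d[1],d[0])).round(2),(b.mean(0)+L*n).round(4))
E
```

```text
0.1435 83.5 [0.5886 0.2994 0.1515]
0.1884 83.14 [0.5915 0.3    0.06  ]
```

The held till measures narrower than expected at that height (143 mm against 160), so it may be tilted or have slipped. I'll fit height and pitch from the same picture.

```bash
cat > tilt.py <<'E'
from h import *
from scipy.optimize import least_squares
c=dict(np.load("w6.npz"))
L=np.array([(-.09,-.08,.024),(-.09,.08,.024),(-.083,-.073,.024),(-.083,.073,.024),(-.05,0,.046)])
# image left = -tool x = box -y
P=np.array([(149,114),(491,114),(164,127),(476,127),(320,206)])
def W(p): return Rn.from_euler("ZYX",[p[3],p[4],p[5]]).apply(L)+p[:3]
f=lambda p:np.r_[(w2pix(c,W(p))-P).ravel()]
r=least_squares(f,[.587,.3,.127,-.115,0,0])
print(r.x.round(4),np.degrees(r.x[3:]).round(1),f(r.x).round(1))
r=least_squares(lambda p:f(np.r_[p,0,0]),[.587,.3,.127,-.115]);print(r.x.round(4),f(np.r_[r.x,0,0]).round(1))
E
python3 tilt.py
```

```text
[ 0.5881  0.2994  0.1117 -0.1133 -0.0215 -0.0019] [-6.5 -1.2 -0.1] [-0.5 -1.   0.5 -1.   0.5  1.1 -0.6  1.1  0.  -0.2]
[ 0.5875  0.2995  0.1097 -0.1133] [-0.4 -1.1  0.5 -1.2  0.7  1.  -0.7  1.  -0.2  0.3]
```

```bash
python3 - <<'E'
from h import *
c=cam("side","side2",(270,110,430,230),5)
E
```

```text
(no output)
```

View pics/side2.png

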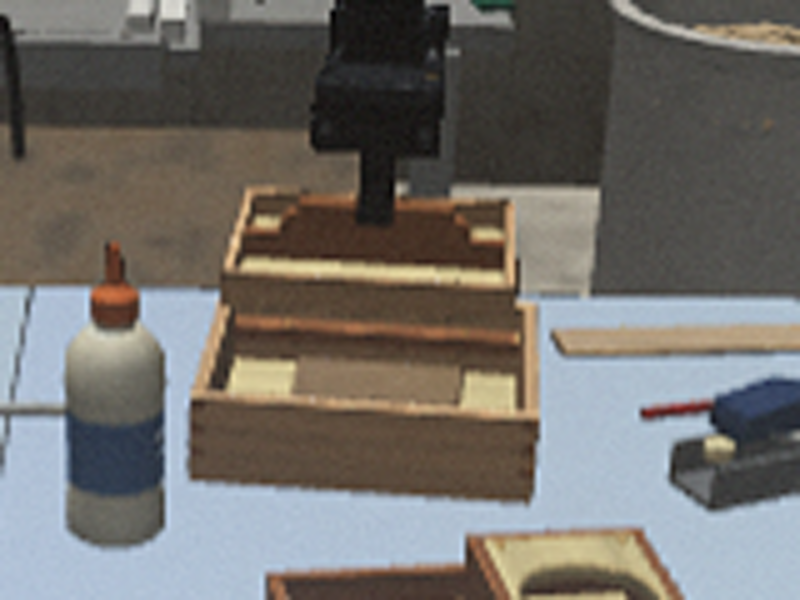

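The till is level but sits about 14 mm lower in the grip. I'll lower it until it makes contact.

```bash
python3 -m pendant '[[[0.5,3.5,30],0],[[0,0,20],0],[[0,0,10],0],[[0,0,4],0],[[0,0,0],0],[[0,0,0],0]]'
python3 -m pendant '[[[0,0,3],0],[[0,0,3],0],[[0,0,0],0]]'
python3 -m pendant '[[[0,0,2],0],[[0,0,2],0],[[0,0,0],0]]'
```

```text
time: 12.28
position: [0.5921, 0.3015, 0.1084]
tool_rot: [0.746, 0.666, 0.001, 0.0]
ft_force: [0.1, -0.0, -3.7]
grip_width: 0.0114
time: 12.65
position: [0.5913, 0.3011, 0.1012]
tool_rot: [0.746, 0.666, -0.0, -0.0]
ft_force: [-0.7, 0.6, -3.5]
grip_width: 0.0115
time: 13.02
position: [0.5917, 0.3012, 0.0976]
tool_rot: [0.746, 0.665, 0.0, 0.0]
ft_force: [0.6, -0.5, -2.0]
grip_width: 0.0115
```

```bash
python3 -m pendant '[[[0,0,3],0],[[0,0,0],0]]'
python3 -m pendant '[[[0,0,3],0],[[0,0,0],0]]'
python3 -m pendant '[[[0,0,3],0],[[0,0,0],0]]'
```

```text
time: 13.28
position: [0.5918, 0.3012, 0.0974]
tool_rot: [0.746, 0.666, 0.0, 0.0]
ft_force: [-4.1, -2.3, 9.6]
grip_width: 0.0115
time: 13.52
position: [0.5918, 0.3013, 0.0974]
tool_rot: [0.746, 0.666, 0.001, 0.001]
ft_force: [-8.5, -3.7, 24.4]
grip_width: 0.0113
time: 13.78
position: [0.5918, 0.3013, 0.0973]
tool_rot: [0.746, 0.666, 0.001, 0.001]
ft_force: [-11.6, -5.3, 37.3]
grip_width: 0.0112
```

Contact is at TCP z = 0.0974, which fits the till being seated on the runners. I'll ease off, release and look.

```bash
python3 -m pendant '[[[0,0,-7],0],[[0,0,0],0]]'
python3 -m pendant '[[[0,0,0],0],[[0,0,0],0],[[0,0,-40],0],[[0,0,-50],0],[[0,0,-50],0],[[0,0,0],0],[[0,0,0],0]]' 40
python3 - <<'E'
from h import *
c=cam("wrist","wrist7",(120,60,560,310),1.8)
np.savez("w7.npz",**{k:c[k] for k in("mtx","k1","R","t")})
togo([0.357,0.318,0.2],90)
E
```

```text
time: 14.02
position: [0.5926, 0.3015, 0.0974]
tool_rot: [0.746, 0.665, 0.001, 0.001]
ft_force: [-0.7, -0.7, 10.4]
grip_width: 0.0118
time: 14.9
position: [0.5909, 0.301, 0.2344]
tool_rot: [0.746, 0.666, -0.001, -0.0]
ft_force: [0.2, -0.3, -0.0]
grip_width: 0.04
t 14.95 pos [590.4 300.8 233.5] yaw 83.4 w 0.039880770019815846 F [-1.2 -0.   0.7] q6 -1.15
shift [  -9.5 -233.7   34.3] turn -6.560454645872468
```

View pics/wrist7.png

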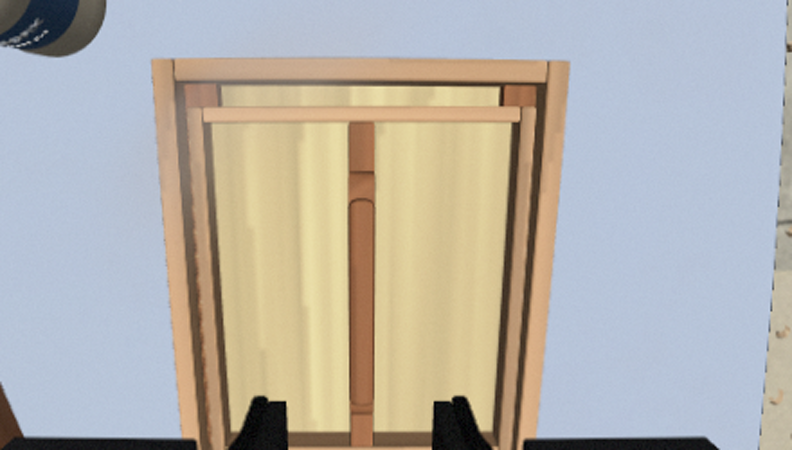

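The till is seated level on both runners with even gaps. Now the punch.

```bash
python3 -m pendant '[[[-3,-58,0],0],[[-3,-58,0],0],[[-3,-58,0],0],[[-3,-58,0],0],[[0,0,30],-6.6],[[0,0,0],0],[[0,0,0],0]]' 30
python3 - <<'E'
from h import *
c=cam("wrist","wrist8",(160,30,520,310),2.1)
np.savez("w8.npz",**{k:c[k] for k in("mtx","k1","R","t")})
togo([0.357,0.316,0.024],90)
E
```

```text
time: 15.82
position: [0.3603, 0.3158, 0.2052]
tool_rot: [0.708, 0.707, -0.0, -0.0]
ft_force: [0.1, -0.5, 0.7]
grip_width: 0.0303
t 15.88 pos [360.8 315.9 205.5] yaw 89.9 w 0.030212549420604185 F [0.6 0.4 0.6] q6 -1.08
shift [ 1.000e-01 -3.800e+00  1.815e+02] turn -0.07318183957694657
```

View pics/wrist8.png

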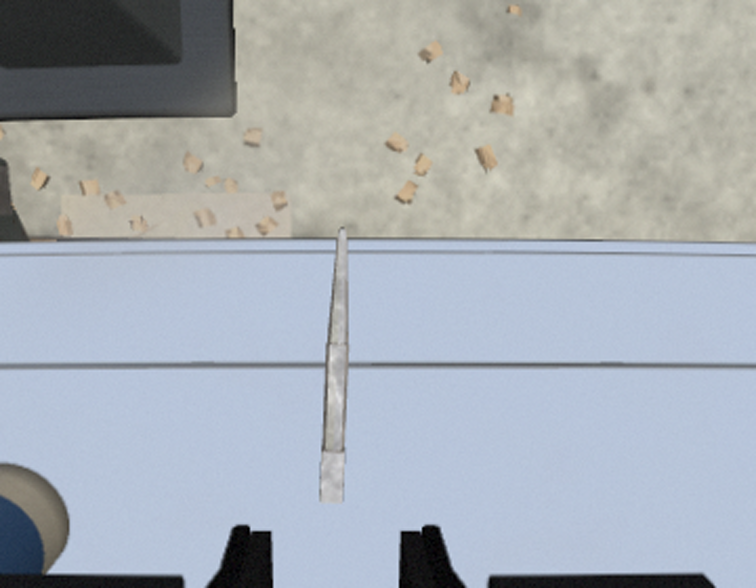

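Punch: tip (342,228), head end (332,501) in the crop (x2.1 from (160,30)), with a straight shank from row 345 to 450.

```bash
python3 - <<'E'
from h import *
c=dict(np.load("w8.npz"))
b=pix2w(c,np.array([(342,228),(332,501),(337,345),(334,450)])/2.1+[160,30],.009);print(b.round(4))
d=b[0]-b[1];print(np.linalg.norm(d),np.degrees(np.arctan2(d[1],d[0])))
g=(b[2]+b[3])/2;print(g);togo([g[0],g[1],.024],np.degrees(np.arctan2(d[1],d[0]))-90)
E
```

```text
[[0.2899 0.3179 0.009 ]
 [0.4153 0.3134 0.009 ]
 [0.3405 0.3157 0.009 ]
 [0.3897 0.3144 0.009 ]]
0.12539536413628447 177.94811572570296
[0.3651307 0.3150564 0.009    ]
t 15.88 pos [360.8 315.9 205.5] yaw 89.9 w 0.030212549420604185 F [0.6 0.4 0.6] q6 -1.08
shift [ -0.9   4.3 181.5] turn 1.9787024347200912
```

```bash
python3 -m pendant '[[[-1,4.5,55],2],[[0,0,55],0],[[0,0,45],0],[[0,0,19],0],[[0,0,7],0],[[0,0,0],0]]'
python3 -m pendant '[[[0,0,0],0],[[0,0,0],0],[[0,0,-30],0],[[0,0,-55],0],[[0,0,-55],0],[[0,0,0],0]]' 0 25
python3 - <<'E'
from h import *
y=np.radians(-6.6);R=np.array([[np.cos(y),-np.sin(y)],[np.sin(y),np.cos(y)]])
for s in(1,-1): print(s,[.592,.301]+R@[.0,s*.0395])
g=[.592,.301]+R@[.0125,-.0395]
togo([g[0],g[1],.20],83.4)
E
```

```text
time: 16.62
position: [0.3651, 0.315, 0.0247]
tool_rot: [0.719, 0.695, 0.0, 0.0]
ft_force: [0.0, -0.5, 0.3]
grip_width: 0.0301
time: 17.38
position: [0.3667, 0.3163, 0.1691]
tool_rot: [0.719, 0.695, 0.005, 0.002]
ft_force: [0.2, -0.9, -0.2]
grip_width: 0.0004
1 [0.59654002 0.34023822]
-1 [0.58745998 0.26176178]
t 17.38 pos [366.7 316.3 169.1] yaw 88.1 w 0.00039509479693215717 F [ 0.2 -0.9 -0.2] q6 -1.06
shift [-47.8 235.3 -28.9] turn 4.659417291838608
```

The jaws closed on nothing (0.4 mm). I'll look again before retrying.

```bash
python3 -m pendant '[[[0,0,-30],0],[[0,0,0],0],[[0,0,0],0]]' 30
python3 - <<'E'
from h import *
c=cam("wrist","wrist9",(120,30,560,390),1.6)
np.savez("w9.npz",**{k:c[k] for k in("mtx","k1","R","t")})
togo([0.357,0.316,0.024],90)
E
```

```text
time: 17.75
position: [0.3635, 0.3144, 0.1937]
tool_rot: [0.719, 0.695, -0.001, -0.0]
ft_force: [-0.1, -0.6, -0.4]
grip_width: 0.0222
t 17.8 pos [363.4 314.3 193.4] yaw 88.0 w 0.02564857234479712 F [ 0.4 -0.4  0.1] q6 -1.06
shift [  1.7  -6.  169.4] turn -1.9643093733044736
```

View pics/wrist9.png

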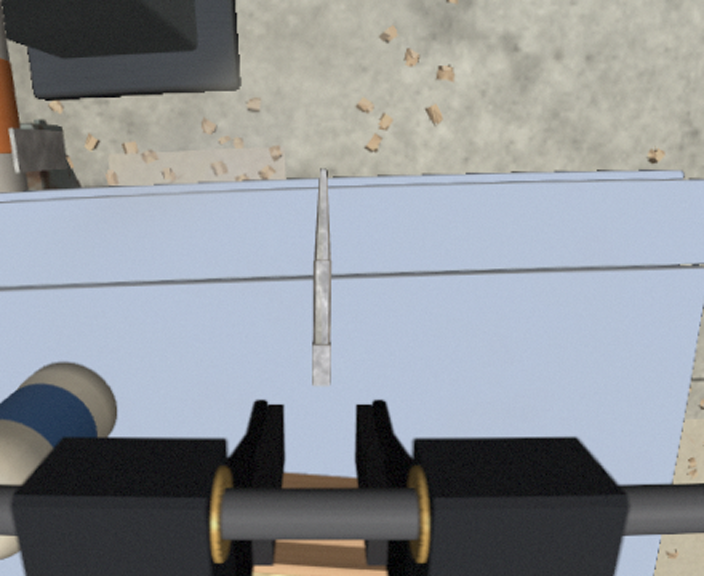

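The punch hasn't moved. The fingers close at about 65 mm/s and I lifted too early, which also explains the till's slip. I'll retry with a longer close.

```bash
python3 -m pendant '[[[0,1.5,55],0],[[0,0,55],0],[[0,0,40],0],[[0,0,15],0],[[0,0,5],0],[[0,0,0],0]]'
python3 -m pendant '[[[0,0,0],0],[[0,0,0],0],[[0,0,0],0],[[0,0,0],0],[[0,0,0],0]]' 0 25
python3 -m pendant '[[[0,0,-20],0],[[0,0,-55],0],[[0,0,-55],0],[[0,0,0],0]]'
python3 - <<'E'
from h import *
y=np.radians(-6.6);R=np.array([[np.cos(y),-np.sin(y)],[np.sin(y),np.cos(y)]])
g=[.592,.301]+R@[.0125,.0395]
togo([g[0],g[1],.15],83.4)
E
```

```text
time: 18.55
position: [0.3661, 0.315, 0.0251]
tool_rot: [0.719, 0.695, 0.001, 0.0]
ft_force: [-0.2, 0.6, 0.6]
grip_width: 0.0297
time: 19.18
position: [0.3661, 0.315, 0.0252]
tool_rot: [0.719, 0.695, 0.001, 0.0]
ft_force: [0.2, 0.2, 6.5]
grip_width: 0.0092
time: 19.68
position: [0.3679, 0.316, 0.1581]
tool_rot: [0.719, 0.695, 0.004, 0.001]
ft_force: [0.6, 1.4, -1.7]
grip_width: 0.0092
t 19.68 pos [367.9 316.  158.1] yaw 88.1 w 0.009206168367579929 F [ 0.6  1.4 -1.7] q6 -1.06
shift [ 30.9 240.   10.2] turn 4.655902354429301
```

```bash
python3 -m pendant '[[[7,55,0],0],[[8,60,0],0],[[8,60,0],0],[[8,60,0],0],[[0,5,0],4.7],[[0,0,0],0]]'
python3 - <<'E'
from h import *
y=np.radians(-6.6);R=np.array([[np.cos(y),-np.sin(y)],[np.sin(y),np.cos(y)]])
g=[.592,.301]+R@[.0125,.0395]
togo([g[0],g[1],.074],83.4)
E
```

```text
time: 20.42
position: [0.606, 0.3367, 0.1517]
tool_rot: [0.747, 0.665, -0.002, -0.001]
ft_force: [-1.2, -0.4, -1.0]
grip_width: 0.0097
t 20.43 pos [606.  336.7 151.7] yaw 83.3 w 0.009712707517460431 F [-1.2 -0.4 -1. ] q6 -1.11
shift [ 2.6  3.  77.7] turn -0.056880793006342856
```

```bash
python3 -m pendant '[[[2.5,3,35],0],[[0,0,25],0],[[0,0,10],0],[[0,0,5],0],[[0,0,2],0],[[0,0,0],0]]'
python3 -m pendant '[[[0,0,0],0],[[0,0,0],0],[[0,0,0],0]]' 24
python3 -m pendant '[[[0,0,-30],0],[[0,0,-55],0],[[0,0,-55],0],[[0,0,0],0]]'
python3 - <<'E'
from h import *
c=cam("wrist","wrist10")
cv2.imwrite("pics/x.png",c["pixels"])
# tape: grip +y... candidates in tray frame; grip point with jaw along y at tape +y side
togo([0.410,-0.150+.041,.2],90)
E
```

```text
time: 21.18
position: [0.6104, 0.3398, 0.0785]
tool_rot: [0.747, 0.665, 0.001, 0.0]
ft_force: [0.9, 0.5, -0.1]
grip_width: 0.0094
time: 21.55
position: [0.6101, 0.3397, 0.0779]
tool_rot: [0.747, 0.665, 0.0, 0.0]
ft_force: [0.1, 0.4, -0.4]
grip_width: 0.023
time: 22.05
position: [0.6132, 0.341, 0.2242]
tool_rot: [0.747, 0.665, 0.006, 0.002]
ft_force: [0.5, 0.8, 0.2]
grip_width: 0.0242
t 22.1 pos [611.3 340.2 220.8] yaw 83.3 w 0.024019808562241056 F [-0.1  0.2 -0.9] q6 -1.11
shift [-469.5 -148.    18.7] turn -6.652254527841251
```

View pics/wrist10.png

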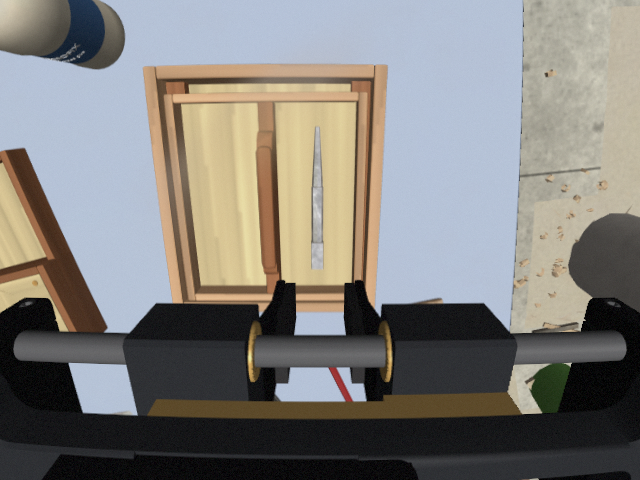

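The punch lies in the till's right compartment, from (317,127) to (317,270). I've viewed 15 pictures, so the last is kept for the final check and I'll locate the tape numerically.

```bash
python3 -m pendant '[[[-58,-18,2],0],[[-58,-18,2],0],[[-58,-18,2],0],[[-58,-18,2],0],[[-58,-18,2],0],[[-58,-18,2],0],[[-58,-18,2],0],[[-58,-18,2],0]]' 32
python3 -m pendant '[[[0,0,0],-6.7],[[0,0,0],0],[[0,0,0],0]]'
cat > seg.py <<'E'
from h import *
c=cam("wrist","seg"); im=c["pixels"][:275]
hsv=cv2.cvtColor(im,cv2.COLOR_BGR2HSV)
m=cv2.inRange(hsv,(12,25,90),(38,150,255))
uv0=w2pix(c,[(.41,-.15,.022)])[0];print("pred",uv0)
ys,xs=np.nonzero(m); p=np.c_[xs,ys].astype(float)
w=pix2w(c,p,.022); k=np.hypot(w[:,0]-.41,w[:,1]+.15)<.065; w=w[k]; print(k.sum())
print("ext",np.percentile(w,[1,99],axis=0)[:,:2].round(4), "mean",w.mean(0))
from scipy.optimize import least_squares
hull=cv2.convexHull(p[k].astype(np.int32))[:,0]
h=pix2w(c,hull,.022)
r=least_squares(lambda q:np.hypot(h[:,0]-q[0],h[:,1]-q[1])-q[2],[.41,-.15,.045],loss="soft_l1",f_scale=.002);print("circle",r.x.round(4))
togo([r.x[0],r.x[1]+.041,.025],90)
E
python3 seg.py
```

```text
time: 23.1
position: [0.4111, -0.1055, 0.2004]
tool_rot: [0.747, 0.665, -0.0, -0.001]
ft_force: [0.2, -0.7, 0.6]
grip_width: 0.032
time: 23.48
position: [0.4126, -0.1037, 0.2009]
tool_rot: [0.707, 0.707, -0.0, -0.001]
ft_force: [-0.4, 0.1, -0.1]
grip_width: 0.032
pred [269.06082572 216.83825572]
2888
ext [[ 0.3662 -0.1967]
 [ 0.4537 -0.1103]] mean [ 0.41098306 -0.15503065  0.022     ]
circle [ 0.41   -0.1531  0.0452]
t 23.52 pos [ 412.9 -103.6  201.1] yaw 90.1 w 0.03174190815098084 F [-1.2  0.2 -1. ] q6 -2.08
shift [ -8.7  -2.7 176.1] turn 0.06258119648167337
```

```bash
python3 -m pendant '[[[-8,-2.5,50],0],[[0,0,50],0],[[0,0,45],0],[[0,0,20],0],[[0,0,10],0],[[0,0,0],0]]'
python3 -m pendant '[[[0,0,0],0],[[0,0,0],0],[[0,0,0],0],[[0,0,0],0],[[0,0,0],0],[[0,0,0],0]]' 0 25
python3 -m pendant '[[[0,0,-20],0],[[0,0,-55],0],[[0,0,-25],0],[[0,0,0],0]]'
python3 - <<'E'
from h import *
y=np.radians(6.9);R=np.array([[np.cos(y),-np.sin(y)],[np.sin(y),np.cos(y)]])
g=[.6308,-.0169]+R@[-.047,-.005+.041]
print(g);togo([g[0]-0.0,g[1],.13],96.9)
E
```

```text
time: 24.28
position: [0.4107, -0.112, 0.0262]
tool_rot: [0.707, 0.708, -0.0, -0.0]
ft_force: [0.9, 0.3, 0.6]
grip_width: 0.0321
time: 25.02
position: [0.4108, -0.1127, 0.0272]
tool_rot: [0.707, 0.707, 0.0, 0.001]
ft_force: [-1.1, 1.5, 5.9]
grip_width: 0.0106
time: 25.52
position: [0.4115, -0.1131, 0.1282]
tool_rot: [0.707, 0.707, 0.001, 0.002]
ft_force: [-0.2, -0.2, -1.2]
grip_width: 0.0105
[0.57981548 0.01319283]
t 25.52 pos [ 411.5 -113.1  128.2] yaw 90.0 w 0.010483032853791699 F [-0.2 -0.2 -1.2] q6 -2.1
shift [126.2 168.4  -1.4] turn -6.857308795864327
```

```bash
python3 - <<'E'
from h import *
c=dict(np.load("w2.npz"))
b=pix2w(c,[(242,297),(374,282)],.028);d=b[1]-b[0];L=np.linalg.norm(d);u=d/L;n=np.array([u[1],-u[0],0])
print(b.round(4),L,np.degrees(np.arctan2(d[1],d[0])),"tray ctr",b.mean(0)+.108*n)
E
```

```text
[[ 0.5257 -0.0971  0.028 ]
 [ 0.5072  0.0482  0.028 ]] 0.1464514721808474 97.2356406995455 tray ctr [ 0.62361166 -0.01080889  0.028     ]
```

```bash
python3 -m pendant '[[[42,52,-20],0],[[42,52,-25],0],[[42,52,-25],0],[[0,0,0],-6.9],[[0,0,0],0],[[0,0,0],0]]'
cat > tr.py <<'E'
from h import *
c=cam("wrist","tray"); im=c["pixels"][:300].astype(int)
np.savez("wt.npz",**{k:c[k] for k in("mtx","k1","R","t")})
wood=((im[...,2]-im[...,0])>15).astype(np.uint8)
p=w2pix(c,[(x,y,.028) for x,y in((.5235,-.106),(.505,.047),(.57,-.1),(.55,.05))]);print("pred",p.round(0).tolist())
cv2.imwrite("pics/woodmask.png",wood*255)
for r in range(60,300,20):
    e=np.flatnonzero(np.diff(wood[r])); print(r,e.tolist())
for u in range(200,440,20):
    e=np.flatnonzero(np.diff(wood[:,u])); print("col",u,e.tolist())
togo([.58,.013,.13],96.9)
E
python3 tr.py
```

```text
time: 26.28
position: [0.5467, -0.0014, 0.1868]
tool_rot: [0.664, 0.748, -0.001, -0.002]
ft_force: [0.7, -0.2, -0.1]
grip_width: 0.0105
pred [[199.0, 185.0], [385.0, 185.0], [204.0, 239.0], [379.0, 237.0]]
60 [569, 570, 571]
80 [559, 560, 561, 562, 564, 565, 566, 625, 626]
100 [564, 565, 566, 614, 618]
120 [569, 571, 573, 623, 624]
140 [578, 631]
160 []
180 [561, 622]
200 [202, 384, 553]
220 [194, 383, 545]
240 [163, 205, 206, 382, 536]
260 [144, 170, 208, 381, 528]
280 [135, 164, 210, 292, 296, 342, 347, 381, 519]
col 200 [217, 241]
col 220 [194]
col 240 [192]
col 260 [192]
col 280 [192]
col 300 [192, 282]
col 320 [192]
col 340 [192, 283]
col 360 [192]
col 380 [193]
col 400 []
col 420 []
t 26.32 pos [546.9  -1.6 187. ] yaw 96.8 w 0.010451486952809268 F [ 0.4  0.1 -0.7] q6 -1.9
shift [10.5 34.8 56.9] turn -0.09721074397475604
```

```bash
python3 - <<'E'
from h import *
c=dict(np.load("wt.npz"))
for z in(.028,):
    b=pix2w(c,[(201.5,193),(384.5,193),(210,280),(381,280)],z);d=b[1]-b[0];L=np.linalg.norm(d);u=d/L;n=np.array([u[1],-u[0],0])
    ctr=b[:2].mean(0)+.108*n
    print(b.round(4),L,np.degrees(np.arctan2(d[1],d[0])),"ctr",ctr)
y=np.radians(6.9);R=np.array([[np.cos(y),-np.sin(y)],[np.sin(y),np.cos(y)]])
print("mid bay",ctr[:2]+R@[-.047,0],"hole",ctr[:2]+R@[.057,0])
g=ctr[:2]+R@[-.047,-.005+.041];togo([g[0],g[1],.034],96.9)
E
```

```text
[[ 0.5299 -0.1034  0.028 ]
 [ 0.512   0.0481  0.028 ]
 [ 0.6084 -0.094   0.028 ]
 [ 0.5899  0.0585  0.028 ]] 0.15251119152007173 96.75706649311047 ctr [ 0.62822337 -0.01495628  0.028     ]
mid bay [ 0.58156378 -0.02060271] hole [ 0.68481054 -0.00810848]
t 26.32 pos [546.9  -1.6 187. ] yaw 96.8 w 0.010451486952809268 F [ 0.4  0.1 -0.7] q6 -1.9
shift [ 12.9  32.6 152.9] turn -0.09721074397475604
```

```bash
python3 -m pendant '[[[13,32.5,30],0],[[0,0,45],0],[[0,0,45],0],[[0,0,20],0],[[0,0,9],0],[[0,0,0],0]]'
python3 -m pendant '[[[0,0,2],0],[[0,0,0],0]]'
```

```text
time: 27.08
position: [0.5785, 0.0151, 0.0389]
tool_rot: [0.663, 0.748, -0.0, -0.0]
ft_force: [0.4, -0.5, -0.9]
grip_width: 0.0106
time: 27.32
position: [0.5794, 0.0155, 0.0382]
tool_rot: [0.663, 0.749, 0.0, 0.001]
ft_force: [-0.8, 0.0, -0.7]
grip_width: 0.0107
```

```bash
python3 -m pendant '[[[0,0,3],0],[[0,0,0],0]]'
python3 -m pendant '[[[0,0,0],0],[[0,0,0],0],[[0,0,0],0]]' 22
python3 -m pendant '[[[0,0,-30],0],[[0,0,-55],0],[[0,0,-55],0],[[0,0,-25],0],[[0,0,0],0]]'
cat > bay.py <<'E'
from h import *
c=cam("wrist","bay"); im=c["pixels"][:275]
hsv=cv2.cvtColor(im,cv2.COLOR_BGR2HSV)
np.savez("wb.npz",**{k:c[k] for k in("mtx","k1","R","t")})
y=np.radians(6.9);R=np.array([[np.cos(y),-np.sin(y)],[np.sin(y),np.cos(y)]]);ctr=np.array([.628,-.015])
m=ctr+R@[-.047,-.005]; print("expect",w2pix(c,[(m[0]+dx,m[1]+dy,.029) for dx,dy in((0,0),(-.045,0),(0,.045),(0,-.045))]).round(0).tolist())
togo([.426,.152,.25],90)
E
python3 bay.py
```

```text
time: 27.58
position: [0.5789, 0.0156, 0.0344]
tool_rot: [0.663, 0.749, 0.0, 0.0]
ft_force: [0.0, -0.1, -0.9]
grip_width: 0.0106
time: 27.95
position: [0.5789, 0.0156, 0.0343]
tool_rot: [0.663, 0.749, 0.0, 0.0]
ft_force: [-0.6, 1.1, 0.4]
grip_width: 0.0213
time: 28.58
position: [0.5802, 0.0154, 0.2017]
tool_rot: [0.663, 0.749, 0.001, 0.002]
ft_force: [-0.7, -0.0, -0.5]
grip_width: 0.0225
expect [[275.0, 217.0], [279.0, 166.0], [325.0, 223.0], [224.0, 211.0]]
t 28.62 pos [578.9  15.6 199.8] yaw 96.9 w 0.021425859214076904 F [-0.2  0.5 -0.6] q6 -1.86
shift [ 153.9 -135.3  -50.5] turn 6.941789228431148
```

```bash
python3 -m pendant '[[[0,0,-50],0],[[45,-40,-10],0],[[45,-40,-10],0],[[45,-40,0],0],[[19,-15,0],7],[[0,0,0],0],[[0,0,0],0]]' 87
cat > bot.py <<'E'
from h import *
from scipy.optimize import least_squares
c=cam("wrist","bot"); im=c["pixels"]
hsv=cv2.cvtColor(im,cv2.COLOR_BGR2HSV)
m=cv2.inRange(hsv,(3,140,80),(16,255,255))
n,l,st,ce=cv2.connectedComponentsWithStats(m)
for i in range(1,n):
    if st[i,4]>60: print(st[i],ce[i].round(1))
for p in((.426,.152),): print(w2pix(c,[(*p,z) for z in(.138,.159,.183)]).round(0).tolist())
togo([.426,.152,.141],90)
E
python3 bot.py
```

```text
time: 29.5
position: [0.4268, 0.1517, 0.2684]
tool_rot: [0.707, 0.707, -0.0, -0.0]
ft_force: [-0.0, -1.0, 0.5]
grip_width: 0.0826
[ 236    4   49   58 2610] [259.8  32. ]
[ 306  220   37   41 1131] [324.  239.6]
[460 291  13  29 101] [465.4 310.1]
[[321.0, 234.0], [321.0, 243.0], [321.0, 254.0]]
t 29.55 pos [427.1 151.5 268.5] yaw 90.0 w 0.08441808420861714 F [0.3 1.  0.4] q6 -1.48
shift [  0.5  -1.  127.5] turn -0.045633183357068674
```

```bash
python3 -m pendant '[[[2,0,45],0],[[0,0,45],0],[[0,0,25],0],[[0,0,10],0],[[0,0,2],0],[[0,0,0],0]]'
python3 -m pendant '[[[0,0,0],0],[[0,0,0],0],[[0,0,0],0],[[0,0,0],0],[[0,0,0],0],[[0,0,0],0]]' 0 40
python3 -m pendant '[[[0,0,-10],0],[[0,0,-25],0],[[0,0,-35],0],[[0,0,-20],0],[[0,0,0],0]]'
python3 - <<'E'
from h import *
togo([.6848,-.0081,.24],90)
E
```

```text
time: 30.3
position: [0.4271, 0.154, 0.1429]
tool_rot: [0.708, 0.707, 0.001, 0.001]
ft_force: [-0.6, 0.3, 0.2]
grip_width: 0.0869
time: 31.05
position: [0.4263, 0.1544, 0.1423]
tool_rot: [0.708, 0.707, 0.0, -0.0]
ft_force: [-0.4, 1.6, -0.1]
grip_width: 0.0461
time: 31.68
position: [0.4269, 0.1541, 0.2337]
tool_rot: [0.707, 0.707, 0.001, 0.001]
ft_force: [-0.4, 0.7, -2.1]
grip_width: 0.026
t 31.68 pos [426.9 154.1 233.7] yaw 90.0 w 0.026002007777077375 F [-0.4  0.7 -2.1] q6 -1.47
shift [-162.   258.    -5.3] turn -0.04879038277746872
```

The fingers slid up and closed at 26 mm, probably on the collar. I'll check numerically in the side and scene views whether the bottle is held and upright.

```bash
cat > up.py <<'E'
from h import *
import sys
xy=[float(v) for v in sys.argv[1:3]]; z0=float(sys.argv[3])
for n in("side","scene"):
    c=cam(n); im=c["pixels"]
    hsv=cv2.cvtColor(im,cv2.COLOR_BGR2HSV)
    u,v=w2pix(c,[(*xy,z0+.07)])[0]; y0,y1,x0,x1=int(v-70),int(v+70),int(u-45),int(u+45)
    for nm,m in(("blue",cv2.inRange(hsv,(100,110,30),(125,255,160))),("orange",cv2.inRange(hsv,(3,120,70),(16,255,255)))):
        k=np.zeros_like(m);k[y0:y1,x0:x1]=m[y0:y1,x0:x1]
        a,l,st,ce=cv2.connectedComponentsWithStats(k)
        print(n,nm,[(st[i].tolist(),ce[i].round(1).tolist()) for i in range(1,a) if st[i,4]>15])
    print(" axis pred", w2pix(c,[(*xy,z0+h) for h in(0,.06,.138,.183)]).round(1).tolist())
E
python3 up.py .427 .154 0; python3 up.py .427 .154 .09
```

```text
side blue []
side orange [([328, 170, 10, 5, 21], [333.0, 171.5])]
 axis pred [[293.4, 215.1], [293.4, 197.2], [293.3, 172.8], [293.2, 158.1]]
scene blue []
scene orange [([251, 143, 4, 7, 19], [252.5, 145.5]), ([215, 251, 12, 12, 104], [219.8, 256.3])]
 axis pred [[262.3, 213.7], [260.7, 196.2], [258.4, 172.4], [257.0, 158.1]]
side blue []
side orange [([329, 170, 9, 4, 22], [333.1, 171.3])]
 axis pred [[293.3, 188.0], [293.3, 168.9], [293.2, 142.8], [293.1, 127.0]]
scene blue []
scene orange [([251, 144, 3, 7, 17], [252.2, 146.5])]
 axis pred [[259.8, 187.2], [258.0, 168.7], [255.6, 143.4], [254.2, 128.2]]
```

```bash
python3 - <<'E'
from h import *
c=cam("side"); im=c["pixels"]
for r in range(110,222,4): print(r,im[r,293].tolist(),end=" ")
print()
for r in (160,168,175,185,190,195,205):
    print(r,[int(x) for x in im[r,272:316:2].sum(1)//3])
E
```

```text
110 [22, 22, 22] 114 [24, 24, 24] 118 [43, 42, 40] 122 [28, 28, 27] 126 [23, 24, 25] 130 [26, 28, 28] 134 [28, 28, 29] 138 [27, 27, 29] 142 [25, 24, 25] 146 [31, 30, 30] 150 [30, 30, 30] 154 [152, 174, 176] 158 [146, 164, 167] 162 [104, 115, 118] 166 [91, 101, 104] 170 [81, 91, 92] 174 [72, 52, 40] 178 [71, 57, 45] 182 [80, 62, 50] 186 [76, 58, 45] 190 [97, 104, 105] 194 [91, 98, 99] 198 [145, 136, 127] 202 [212, 193, 177] 206 [212, 192, 176] 210 [212, 193, 175] 214 [212, 192, 175] 218 [215, 195, 178] 
160 [96, 97, 97, 94, 90, 73, 133, 135, 136, 134, 138, 125, 121, 110, 100, 84, 95, 92, 88, 90, 97, 97]
168 [195, 197, 116, 197, 197, 203, 79, 87, 89, 85, 90, 90, 89, 85, 81, 99, 174, 173, 172, 153, 156, 150]
175 [189, 129, 192, 191, 190, 203, 52, 58, 60, 56, 55, 58, 57, 56, 53, 133, 190, 192, 187, 192, 158, 174]
185 [173, 192, 195, 195, 193, 200, 77, 54, 57, 56, 59, 61, 59, 55, 53, 93, 194, 192, 192, 155, 63, 58]
190 [108, 194, 191, 194, 192, 172, 102, 103, 98, 99, 99, 97, 96, 98, 88, 68, 195, 193, 62, 59, 73, 83]
195 [191, 193, 194, 192, 196, 198, 108, 84, 91, 95, 95, 95, 91, 90, 76, 169, 195, 197, 65, 61, 76, 73]
205 [197, 190, 191, 192, 192, 194, 193, 192, 191, 194, 193, 194, 192, 193, 193, 191, 193, 197, 76, 73, 71, 75]
```

In the side view the bottle is held upright, with vertical sides at columns 284–300. Its base is at about z = 0.07, and the pads hold the collar. I'll carry it gently to the hole.

```bash
python3 -m pendant '[[[-5,8,-10],0],[[-15,24,-10],0],[[-25,40,0],0],[[-28,45,0],0],[[-28,45,0],0],[[-28,45,0],0],[[-20,32,0],0],[[-10,15,0],0]]'
python3 -m pendant '[[[-3,4,0],0],[[0,0,0],0],[[0,0,0],0],[[0,0,0],0]]'
cat > hole.py <<'E'
from h import *
c=cam("wrist","hole"); im=c["pixels"]
np.savez("wh.npz",**{k:c[k] for k in("mtx","k1","R","t")})
c2=cam("side"); i2=c2["pixels"]; np.savez("sh.npz",im=i2,**{k:c2[k] for k in("mtx","k1","R","t")})
c3=cam("scene"); np.savez("ch.npz",im=c3["pixels"],**{k:c3[k] for k in("mtx","k1","R","t")})
for c_,i_,nm in((c2,i2,"side"),(c3,c3["pixels"],"scene")):
    for xyz in((.6848,-.0081,.12),(.6848,-.0081,.17)):
        u,v=w2pix(c_,[xyz])[0]; print(nm,u.round(1),int(v),[int(x) for x in i_[int(v),int(u)-26:int(u)+26:2].sum(1)//3])
    u,v=w2pix(c_,[(.6848,-.0081,.09)])[0]; print(nm,"col down",int(v),i_[int(v)-30:int(v)+34:4,int(u)].tolist())
togo([.6848,-.0081,.171],90)
E
python3 hole.py
```

```text
time: 32.92
position: [0.6825, -0.0076, 0.2517]
tool_rot: [0.708, 0.706, 0.0, 0.001]
ft_force: [-0.9, 0.8, -1.7]
grip_width: 0.0263
time: 33.42
position: [0.6835, -0.0075, 0.2525]
tool_rot: [0.707, 0.707, -0.0, -0.0]
ft_force: [0.0, -0.1, -1.5]
grip_width: 0.0265
side 389.9 204 [75, 78, 73, 77, 79, 74, 63, 210, 105, 64, 51, 59, 55, 56, 58, 55, 53, 58, 51, 201, 172, 68, 84, 93, 100, 66]
side 391.8 186 [201, 203, 203, 192, 70, 163, 150, 195, 73, 79, 79, 85, 85, 89, 89, 89, 85, 87, 78, 171, 195, 190, 190, 187, 190, 190]
side col down 214 [[86, 96, 99], [77, 87, 90], [69, 55, 44], [73, 58, 46], [69, 54, 43], [71, 53, 45], [89, 101, 105], [93, 99, 104], [86, 95, 96], [150, 199, 210], [70, 86, 94], [70, 89, 106], [147, 192, 204], [149, 194, 207], [145, 188, 198], [60, 80, 113]]
scene 360.4 176 [182, 183, 182, 183, 181, 102, 74, 76, 110, 112, 89, 83, 78, 78, 79, 80, 83, 95, 166, 183, 182, 183, 183, 182, 183, 183]
scene 360.6 160 [180, 181, 181, 181, 182, 183, 182, 182, 152, 110, 110, 107, 106, 106, 107, 107, 104, 99, 121, 172, 181, 182, 182, 182, 182, 182]
scene col down 185 [[121, 133, 136], [99, 110, 112], [94, 88, 81], [91, 77, 63], [90, 75, 62], [92, 76, 63], [108, 119, 120], [108, 118, 120], [102, 111, 113], [145, 177, 185], [87, 106, 115], [76, 87, 103], [149, 182, 189], [131, 161, 173], [74, 85, 103], [75, 85, 103]]
t 33.58 pos [683.8  -7.7 252.5] yaw 90.0 w 0.02641350650108111 F [ 0.5  0.6 -2.3] q6 -1.74
shift [-0.4  1.  81.5] turn -0.03180592356036982
```

```bash
python3 -m pendant '[[[-1,2,15],0],[[0,0,15],0],[[0,0,6],0],[[0,0,0],0]]'
python3 -m pendant '[[[0,0,5],0],[[0,0,5],0],[[0,0,0],0]]'
python3 -m pendant '[[[0,0,5],0],[[0,0,5],0],[[0,0,0],0]]'
python3 -m pendant '[[[0,0,5],0],[[0,0,5],0],[[0,0,0],0]]'
```

```text
time: 34.08
position: [0.6855, -0.009, 0.2149]
tool_rot: [0.707, 0.707, -0.001, -0.001]
ft_force: [-0.5, -0.2, -2.6]
grip_width: 0.0265
time: 34.45
position: [0.6857, -0.0091, 0.2058]
tool_rot: [0.707, 0.707, -0.0, -0.0]
ft_force: [0.2, -0.1, -2.2]
grip_width: 0.026
time: 34.83
position: [0.6856, -0.0091, 0.1955]
tool_rot: [0.707, 0.707, -0.0, -0.001]
ft_force: [0.3, 0.3, -2.1]
grip_width: 0.0264
time: 35.2
position: [0.6856, -0.0091, 0.1855]
tool_rot: [0.707, 0.707, -0.0, -0.001]
ft_force: [0.2, -0.3, -2.9]
grip_width: 0.0261
```

The base is below the board top with no contact, so it is in the hole. On to the floor.

```bash
python3 -m pendant '[[[0,0,5],0],[[0,0,4],0],[[0,0,0],0]]'
python3 -m pendant '[[[0,0,2],0],[[0,0,0],0]]'
python3 -m pendant '[[[0,0,2],0],[[0,0,0],0]]'
python3 -m pendant '[[[0,0,2],0],[[0,0,0],0]]'
```

```text
time: 35.58
position: [0.6857, -0.0091, 0.1767]
tool_rot: [0.707, 0.707, -0.0, -0.0]
ft_force: [-0.7, -0.3, -2.3]
grip_width: 0.0265
time: 35.83
position: [0.686, -0.0091, 0.1752]
tool_rot: [0.707, 0.707, -0.0, -0.0]
ft_force: [-0.5, 0.0, -1.9]
grip_width: 0.0265
time: 36.08
position: [0.6859, -0.0091, 0.1731]
tool_rot: [0.707, 0.707, -0.0, -0.0]
ft_force: [-0.2, -0.8, -2.1]
grip_width: 0.0265
time: 36.33
position: [0.6859, -0.0091, 0.171]
tool_rot: [0.707, 0.707, -0.0, -0.0]
ft_force: [-0.4, -0.0, -3.4]
grip_width: 0.0261
```

```bash
python3 -m pendant '[[[0,0,2],0],[[0,0,0],0]]'
python3 -m pendant '[[[0,0,2],0],[[0,0,0],0]]'
python3 -m pendant '[[[0,0,2],0],[[0,0,0],0]]'
```

```text
time: 36.58
position: [0.686, -0.0091, 0.1691]
tool_rot: [0.707, 0.707, -0.0, -0.0]
ft_force: [-0.1, -0.4, -2.8]
grip_width: 0.0261
time: 36.83
position: [0.687, -0.0091, 0.1689]
tool_rot: [0.707, 0.707, 0.001, 0.001]
ft_force: [-0.8, 1.0, 5.0]
grip_width: 0.0258
time: 37.08
position: [0.6878, -0.0091, 0.1689]
tool_rot: [0.707, 0.707, 0.002, 0.002]
ft_force: [-1.1, 1.8, 11.9]
grip_width: 0.0261
```

```bash
python3 -m pendant '[[[0,0,-4],0],[[0,0,0],0]]'
python3 -m pendant '[[[0,0,0],0],[[0,0,0],0],[[0,0,0],0],[[0,0,0],0],[[0,0,0],0]]' 60
python3 -m pendant '[[[0,0,-10],0],[[0,0,-45],0],[[0,0,-55],0],[[0,0,-30],0],[[0,-45,0],0],[[0,-60,0],0],[[0,-20,0],0],[[0,0,0],0]]'
python3 - <<'E'
from h import *
w=cam("wrist")["pixels"]; s=cam("side")["pixels"]; c=cam("scene")["pixels"]
rs=lambda im,x0,y0,x1,y1:cv2.resize(im[y0:y1,x0:x1],(400,300),interpolation=cv2.INTER_CUBIC)
M=np.vstack([np.hstack([rs(w,120,0,560,330),rs(w,440,40,640,190)]),np.hstack([rs(s,270,150,430,270),rs(c,240,150,400,270)])])
cv2.imwrite("pics/final.png",M)
togo([.55,0,.3],90)
E
```

```text
time: 37.33
position: [0.6858, -0.0091, 0.1689]
tool_rot: [0.707, 0.707, -0.0, -0.0]
ft_force: [0.6, 0.5, 1.3]
grip_width: 0.0262
time: 37.95
position: [0.6861, -0.0092, 0.1693]
tool_rot: [0.707, 0.707, 0.0, 0.0]
ft_force: [-0.7, 0.4, -0.5]
grip_width: 0.0589
time: 38.95
position: [0.5601, -0.0088, 0.3105]
tool_rot: [0.708, 0.707, 0.0, 0.0]
ft_force: [0.4, -0.0, 0.5]
grip_width: 0.0601
t 39.1 pos [562.7  -9.3 309.9] yaw 89.9 w 0.06007701336644839 F [ 0.6 -0.2  0.4] q6 -1.78
shift [  9.3 -12.7   9.9] turn -0.06804502760186892
```

View pics/final.png

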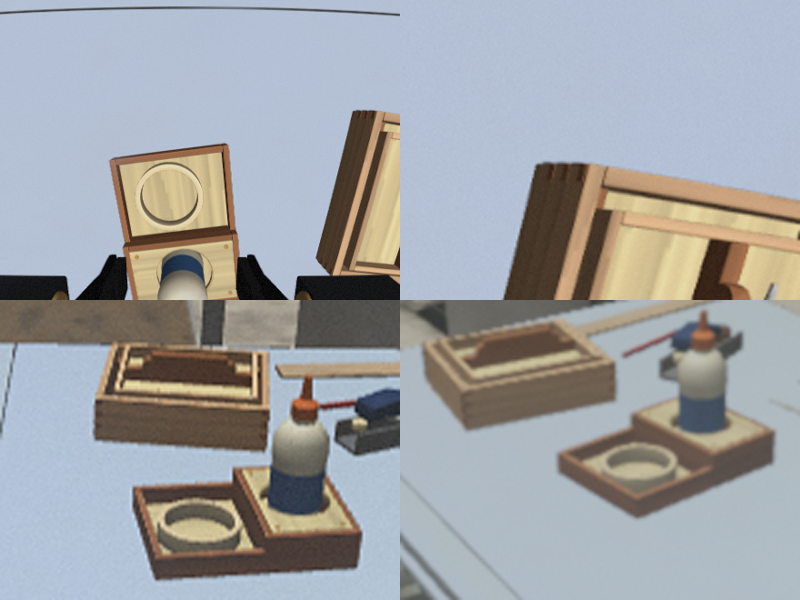

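The final montage shows the tape flat in the bay at (167,195) top left and the bottle upright in the hole at (300,490) bottom left. The till is seated level in the box, and the robot is touching nothing. Handing in.

```bash
python3 -c "
from rig import order
print(order.hand_in())"
```

```text
the job is handed in; nothing more can be done
None
```

Both kits are made up and the job was handed in at about 39 s of the 125 s allowed.

- **Making-good kit:** The sanding block lies flat in the well of the box. The till is seated on the runners above it, and the nail punch lies in one of the till's compartments.
- **Gluing kit:** The masking tape lies flat in the tray's open bay, and the glue bottle stands upright in the round hole of its rest. I did not touch the tape measure.

**Last checks:** The final pictures show the till level in the box, the tape flat in the bay and the bottle upright in its hole, with the gripper clear of everything. The block and the punch were each seen in place right after I put them down. The final pictures barely show the punch and do not show the block.

**What did not go to plan:**
- The first try at the punch closed on nothing because I lifted before the fingers had shut. The punch did not move, and the second try held.
- For the same reason, the till slipped about 14 mm in the grip when I lifted it. It stayed level, so I lowered it until it rested on the runners. The push on contact reached about 37 N at the wrist, under the limits.
- The bottle's shoulder is rounded, so the fingers slid up and held it by the collar instead. The side view showed it upright before I carried it, and force readings confirmed it reached the tray floor.
- My first positions from the fixed cameras were up to about 8 mm off the wrist camera's, so I used the wrist camera's figures.

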